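# Slide the ramekin between two tea caddies onto its mat

### The job

Push the white ramekin along the worktop through the narrow gap between the two small tea caddies and on until it stands wholly on the round cork mat on the other side. Only push it, gently, with the outside of the fingers: do not grip it, squeeze it or lift it, do not press hard on the caddies, and leave the other things where they stand.

Things in the scene. Friction and masses are not known exactly. Their poses are not given: they have to be found in the camera images.
- ramekin: the only ramekin: a round white fluted china dish, open at the top, 70 mm across and 40 mm high, about 0.13 kg, loose, standing on the worktop on one side of the gap. Origin: centre of its underside; z up. It slides under a push of 1 to 2 N at any height below 30 mm, and does not tip
- caddy_near: the small round tea caddy on the robot's side of the gap, cream with a grey lid, 56 mm across and 62 mm high; it is fixed and does not give. Origin: centre of its underside; its x axis points level to the centre of the other caddy. The way through the gap is along its y axis (either +y or -y)
- caddy_far: the other small round tea caddy, same look and size, fixed too. Origin: centre of its underside, 132 mm from the origin of the near one, so 76 mm are free between them: the fingers that follow the ramekin through must be shut or nearly so (wide open they strike the caddies). A third, taller caddy (98 mm) stands at the back and has no part in this.
- gap_middle (a point): the middle of the gap between the two small caddies, on the worktop. A wall cabinet hangs over the back of the worktop (front about x = 0.65, underside at z = 0.51): keep wrist and forearm clear of it
- cork_mat: thin round cork mat, 120 mm across, fixed on the worktop on the side of the gap away from the ramekin; it is flat and things slide onto it with no step. Origin: its centre, at worktop height
- tealight_a: bystander: tealight in a metal cup, 39 mm across, 19 mm high, loose, behind the work on the left. Origin: centre of its underside
- tealight_b: bystander: a second tealight, same size, behind the work on the right. Origin: centre of its underside
- espresso_cup_4: bystander: small white cup with a fern pattern, 58 x 81 mm with its handle, 56 mm high, loose, behind the far caddy. Origin: centre of its underside
- bottle_stopper: bystander: wooden bottle stopper, 33 mm across, 52 mm high, loose, behind the far caddy. Origin: centre of its underside

How it is judged:
On the way:
1. the ramekin is in the gap between the two small caddies (its centre within 20 mm of the gap's middle) (horizontal distance between ramekin and gap_middle below 0.02 m and height (world z) of ramekin below 0.006 m), for 0.02 s.
At the end, for the whole second after the job is handed in: the ramekin stands upright and still on the worktop, wholly on the cork mat (its centre within 25 mm of the mat's centre), having come through the gap (horizontal distance between ramekin and cork_mat below 0.025 m and height (world z) of ramekin below 0.006 m and angle between ramekin's own z axis and vertical below 0.1 rad and linear speed of ramekin below 0.01 m/s); the robot touches nothing.
It fails at once if the ramekin is lifted (over 6 mm) or tipped (over 0.3 rad) (height (world z) of ramekin above 0.006 m or angle between ramekin's own z axis and vertical above 0.3 rad).
It fails at once if the fingers squeeze or shove the ramekin with more than 15 N (contact force between the fingers and ramekin above 15 N).
It fails at once if a small caddy is pressed with more than 15 N, by the robot or by the ramekin (contact force between any of the arm, the fingers, ramekin and caddy_near above 15 N or contact force between any of the arm, the fingers, ramekin and caddy_far above 15 N).
It fails at once if a bystander is moved by more than 20 mm or knocked over (distance of any of tealight_a, tealight_b, espresso_cup_4, bottle_stopper from where it was at the start of the episode above 0.02 m or angle between any of tealight_a, tealight_b, espresso_cup_4, bottle_stopper's own z axis and vertical above 0.5 rad).
It also fails if it takes over 48 s, if anything falls off the work surface, if the arm or the gripper's body presses on something with over 40 N, if the wrist force passes 120 N, or if a joint passes its speed limit or range.

### The arm

A 6-joint arm with a two-finger parallel gripper is mounted at the origin on a cart in front of the work surface, level with it; the furniture and walls round the work are solid. World frame = base frame: x ahead of the robot, y to its left, z up, the work surface at z = 0. Lengths are in m, angles in rad, forces in N, time in s.
With the tool pointing down it reaches from about 0.3 to 0.875 m from the base axis. Payload 4.2 kg.
Tool frame: the origin (TCP) lies at the very end of the fingers, on their centre line; the grasp point (between the pads) lies 19 mm behind it; z points along the fingers, y is the line along which they close (so a half turn about z gives the same grasp; the last joint's range is limited). The gripper opens to 85 mm and grips with 20 to 120 N. Pads are 22 mm wide; open, the fingers measure 114 mm over their backs; the gripper's body (76 mm by 85 mm) begins 54 mm behind the grasp point. The pads swing forward as they close: fully open they stand 13 mm farther back than shut.
Start: joints at [-1.226, 0.32, 1.565, -0, 1.257, -0.02], TCP at [0.205, -0.537, 0.231] pointing down, gripper open.
Joint ranges: [-3.11, 3.11], [-0.84, 2.01], [0.21, 2.61], [-1.34, 4.49], [0.05, 2.63], [-2.56, 2.56]. Speed limits (rad/s): [2.57, 2.57, 3.14, 3.14, 3.14, 3.14].

### API

Orientations are given as a rotation vector (axis times angle).
In Python, from cell import env gives the robot as it stands.
- The arm moves only by the tool carry_out, never from a script. Its argument "deltas" is a list of rows, each a list of 7 numbers: the shift along the tool's x, y, z in m, then the turn, a rotation vector about the tool's x, y, z in degrees, then the closure, from -1 (fully open) to 1 (shut). A call has 1 to 12 rows; each row shifts and turns the commanded pose from where the row before left it, along the tool's axes as they then stand; what a row does not reach is not made up. A row lasts 1/8 s, in which the tool goes at most 62.5 mm and 10.7 degrees, less where a joint would pass 70% of its speed; a pose out of reach is approached as far as the arm can. A call is refused whole if a number of a shift passes 0.0625 or a number of a turn 10.7, either way. A call with a gripper value outside its range is refused whole. The fingers move at their own pace and stop on an object; "force" is the grip in N (left out, the last holds). Time passes only in rows, so rows that do not move let the fingers close. It gives the time, the measured TCP pose, the force, the opening and the grip force at its end, in the units of the state.
- env.read_state(): the state, without advancing time (a new reading comes with each control period).
- env.read_camera(name): name is "side" or "top"; returns the picture (480x640x3 uint8, red, green, blue); there is no depth.
- env.camera_info(name): a dict with "mtx" (3x3 intrinsics, pixels), "rvec" (rotation vector, rad) and "tvec" (3), from world to camera coordinates, as OpenCV has them. Camera axes: x right, y down, z forward; pixel columns grow to the right and rows downward; lengths in m; the calibration is good to about 2 mm. A picture is of the moment at which its call begins. camera_info takes no time and is no camera call.
- env.job_done(): hands the job in; it is judged then, once.
Trained networks look in the newest picture that a camera, given by its name, has taken for a name from the list of things; names that differ only in an ending like _2 or _b are one class to them, and where a whole thing is asked for, a point or a joint stands for the part that bears it (a point fixed in the world has none). Each returns a list of dicts, best first, with "conf" (0 to 1); they miss things now and then, are a little off and sometimes report something else, mostly with a low value. They report only what shows in the picture. A call takes as long as a camera call.
- env.find_in(camera, query): "centre" ([x, y, z] in m, in world coordinates, good to about 4 mm: the middle of the surface that is visible of it).
- env.silhouettes(camera, query): "mask" (480x640 bool, what is visible of it).
The state is a dict: "t": time; "q": joint angles; "qd": joint speeds; "tau": joint torques, N m; "ee_pos": TCP position; "eef_rot": TCP orientation; "ft_force": force on the tool from outside, world axes, zero at the start; "torque": the same for the moment, N m; "finger_gap": opening from 0.0 (shut) to 1.0 (fully open); "grip_force": force on a finger pad.
Only numpy, scipy, OpenCV 4.12 (cv2) and the standard library are available. Lean on these libraries where they do the work, as an engineer would, in place of code of your own. Each camera call takes 0.05 s, during which the arm holds its last target. There are 200 camera calls.

## Working session

There is one attempt and no reset: what is moved stays moved. The work goes in short steps, Python scripts to look and compute and a tool call to move; the robot and the scene stay as the last step left them, time stands still between calls to the robot, and variables do not carry over. Pictures are saved under pics/ and viewed, at most 10 in all, crops included, and the job is handed in when it is done.

Besides the shell and the picture viewer there is one more tool, called after "Emit:" by a JSON object that holds its "method" and its "body". carry_out: Moves the arm, as the interface text tells. Its arguments: {"type":"object","properties":{"deltas":{"type":"array","items":{"type":"array","items":{"type":"number"}}},"force":{"type":"number"}},"required":["deltas"]}

```bash
mkdir -p pics; cat > h.py <<'E'
import numpy as np, cv2
from cell import env
from scipy.spatial.transform import Rotation as R
def plane(cam,uv,z):
    i=env.camera_info(cam);Rm=cv2.Rodrigues(np.array(i["rvec"],float))[0];t=np.array(i["tvec"],float).ravel()
    d=Rm.T@np.linalg.inv(np.array(i["mtx"]))@np.array([uv[0],uv[1],1.]);c=-Rm.T@t
    return c+d*(z-c[2])/d[2]
def proj(cam,p):
    i=env.camera_info(cam);return cv2.projectPoints(np.array(p,float).reshape(-1,3),np.array(i["rvec"],float),np.array(i["tvec"],float),np.array(i["mtx"],float),None)[0].reshape(-1,2)
E
python3 - <<'E'
from h import *
for c in("side","top"):
    im=env.read_camera(c);cv2.imwrite(f"pics/{c}0.png",im[:,:,::-1])
    i=env.camera_info(c);Rm=cv2.Rodrigues(np.array(i["rvec"],float))[0];print(c,"cam at",(-Rm.T@np.array(i["tvec"]).ravel()).round(3))
    for n in("ramekin","caddy_near","cork_mat","tealight_a","espresso_cup_4","bottle_stopper"):
        print(n,[(np.round(d["centre"],3).tolist(),round(d["conf"],2)) for d in env.find_in(c,n)])
s=env.read_state();print(s["t"],s["ee_pos"],s["eef_rot"],R.from_rotvec(s["eef_rot"]).as_matrix().round(3))
E
```

```text
side cam at [0.098 0.71  0.522]
ramekin [([0.451, 0.161, 0.026], 0.66)]
caddy_near [([0.397, 0.042, 0.044], 0.81)]
cork_mat [([0.477, -0.156, -0.003], 0.8)]
tealight_a [([0.61, -0.128, 0.014], 0.86), ([0.622, 0.17, 0.011], 0.59), ([0.396, 0.043, 0.044], 0.37)]
espresso_cup_4 [([0.65, 0.018, 0.038], 0.92)]
bottle_stopper [([0.63, 0.083, 0.026], 0.7), ([0.656, 0.02, 0.038], 0.58)]
top cam at [0.468 0.056 0.868]
ramekin [([0.451, 0.169, 0.008], 0.77)]
caddy_near [([0.402, 0.024, 0.059], 0.7), ([0.476, -0.159, 0.004], 0.57)]
cork_mat [([0.478, -0.158, 0.005], 0.71)]
tealight_a [([0.62, 0.168, 0.012], 0.89), ([0.613, -0.136, 0.009], 0.75)]
espresso_cup_4 [([0.669, 0.006, 0.019], 0.74)]
bottle_stopper [([0.632, 0.077, 0.029], 0.69)]
0.7 [ 0.2051294  -0.53719147  0.2313673 ] [3.08932538e+00 5.69829363e-01 3.52403951e-05] [[ 0.934  0.357  0.   ]
 [ 0.357 -0.934 -0.   ]
 [-0.     0.    -1.   ]]
```

View pics/top0.png

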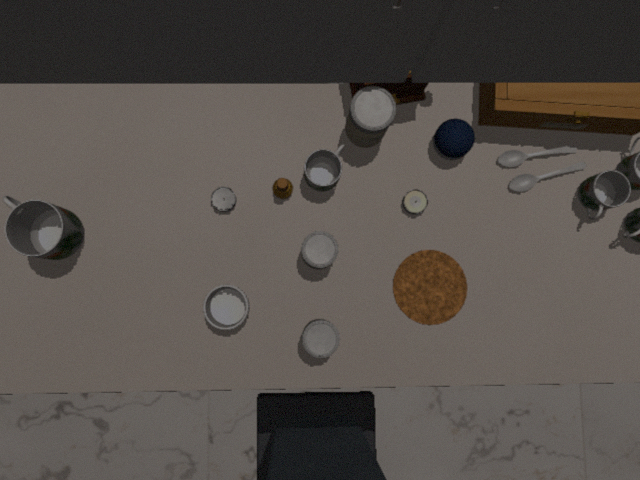

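View pics/side0.png

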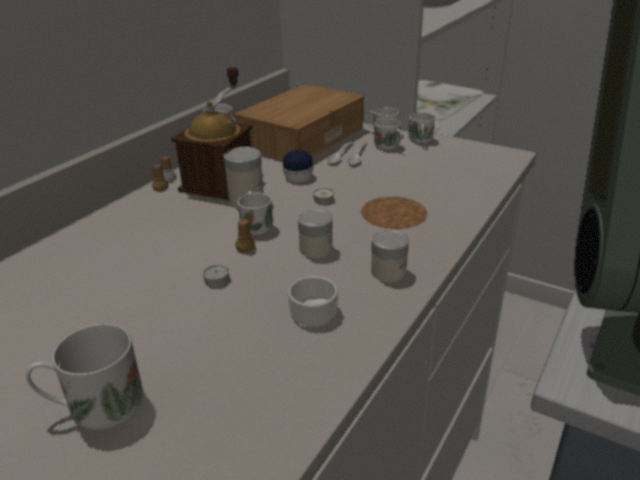

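The top picture shows the ramekin at about (226,309), the small caddy lids at (320,250) (far) and (320,340) (near), and the mat at (430,287). The side view agrees. Next I'll refine these positions with the masks.

```bash
python3 - <<'E'
from h import *
env.read_camera("top")
for n,z in(("ramekin",.02),("caddy_near",.04),("cork_mat",0)):
    for d in env.silhouettes("top",n):
        m=d["mask"].astype(np.uint8);c,r=cv2.minEnclosingCircle(cv2.findNonZero(m))
        print(n,round(d["conf"],2),np.round(c,1),round(r,1),plane("top",c,z).round(4))
for n,uv,z in(("ram rim",(226.5,308),.04),("far lid",(319.5,249.5),.062),("near lid",(320,339.5),.062),("mat",(430,287),0)): print(n,plane("top",uv,z).round(4))
im=env.read_camera("top")[:,:,::-1].copy()
a=np.linspace(0,2*np.pi,200)
for x,y,z,r,c in((.449,.168,.04,.035,(0,0,255)),(.399,.0427,.062,.028,(0,255,0)),(.5265,.0427,.062,.028,(0,255,0)),(.478,-.157,0,.06,(255,0,0))):
    pass
np.save("top.npy",im)
# Hough on crops
g=cv2.cvtColor(im,cv2.COLOR_BGR2GRAY)
for n,u,v,r0,r1,z in(("ram",226,309,18,26,.04),("far",320,250,14,20,.062),("near",320,340,14,20,.062)):
    k=8;cr=cv2.resize(g[v-32:v+32,u-32:u+32],None,fx=k,fy=k,interpolation=cv2.INTER_CUBIC)
    h=cv2.HoughCircles(cr,cv2.HOUGH_GRADIENT_ALT,1.5,400,param1=120,param2=.3,minRadius=r0*k,maxRadius=r1*k)
    if h is not None:
        for x,y,r in h[0][:2]:
            p=((x+.5)/k-.5+u-32,(y+.5)/k-.5+v-32);print(n,np.round(p,1),r/k,plane("top",p,z).round(4))
E
```

```text
ramekin 0.96 [226.2 306.9] 23.6 [0.4506 0.164  0.02  ]
caddy_near 0.88 [320.6 337.6] 19.5 [0.4035 0.0202 0.04  ]
cork_mat 0.63 [430.3 286.8] 38.5 [ 0.4781 -0.1579  0.    ]
ram rim [0.4495 0.161  0.04  ]
far lid [0.5344 0.0209 0.062 ]
near lid [0.4025 0.022  0.062 ]
mat [ 0.4777 -0.1575  0.    ]
```

Emit:
{"method": "carry_out", "body": {"deltas": [[0,0,0,0,0,-9.87,0.4],[0,0,0,0,0,-9.87,0.4],[0,0,0,0,0,-9.87,0.4],[0,0,0,0,0,-9.87,0.4],[0,0,0,0,0,-9.87,0.4],[0,0,0,0,0,-9.87,0.4],[0,0,0,0,0,-9.87,0.4],[0.04,0.04,0,0,0,0,0.4],[0.05,0.05,0,0,0,0,0.4],[0.06,0.05,0,0,0,0,0.4],[0.06,0.05,0,0,0,0,0.4],[0.06,0.05,0,0,0,0,0.4]], "force": 20}}

```text
t: 2.45
ee_pos: [0.4105, -0.3074, 0.2316]
eef_rot: [2.221, 2.22, 0.0]
ft_force: [0.8, -0.5, -0.9]
finger_gap: 0.303
grip_force: 0.0
```

Emit:
{"method": "carry_out", "body": {"deltas": [[0.058,0.005,0,0,0,0,0.4],[0.058,0,0,0,0,0,0.4],[0.058,0,0,0,0,0,0.4],[0.058,0,0,0,0,0,0.4],[0.058,0,0,0,0,0,0.4],[0.058,0,0,0,0,0,0.4],[0.058,0,0,0,0,0,0.4],[0.058,0,0,0,0,0,0.4],[0.058,0,0,0,0,0,0.4],[0,0,0,0,0,0,0.4],[0,0,0,0,0,0,0.4]]}}

```text
t: 3.82
ee_pos: [0.4142, 0.2127, 0.2311]
eef_rot: [2.22, 2.222, -0.001]
ft_force: [-0.5, -1.1, 1.0]
finger_gap: 0.3
grip_force: 0.0
```

Emit:
{"method": "carry_out", "body": {"deltas": [[0.024,0.018,0,0,0,0,0.4],[0.024,0.018,0,0,0,0,0.4],[0,0,0.04,0,0,0,0.4],[0,0,0.04,0,0,0,0.4],[0,0,0.04,0,0,0,0.4],[0,0,0.04,0,0,0,0.4],[0,0,0.02,0,0,0,0.4],[0,0,0,0,0,0,0.4],[0,0,0,0,0,0,0.4]]}}

```text
t: 4.95
ee_pos: [0.4515, 0.2604, 0.0523]
eef_rot: [2.223, 2.219, 0.003]
ft_force: [0.6, -0.0, -0.3]
finger_gap: 0.297
grip_force: 0.0
```

Emit:
{"method": "carry_out", "body": {"deltas": [[0,0,0.02,0,0,0,0.4],[0,0,0.02,0,0,0,0.4],[-0.01,0,0,0,0,0,0.4],[-0.01,0,0,0,0,0,0.4],[0,0,0,0,0,0,0.4]]}}

```text
t: 5.58
ee_pos: [0.4511, 0.2403, 0.0124]
eef_rot: [2.223, 2.219, 0.002]
ft_force: [-0.1, 0.6, 0.4]
finger_gap: 0.301
grip_force: 0.0
```

```bash
cat > look.py <<'E'
import sys
from h import *
im=env.read_camera("side")[:,:,::-1];top=env.read_camera("top")[:,:,::-1]
cv2.imwrite(f"pics/{sys.argv[1]}.png",np.hstack([cv2.resize(im[150:380,180:460],None,fx=1.4,fy=1.4),cv2.resize(top[200:430,180:460],None,fx=1.4,fy=1.4)]))
for c in("side","top"):
    for d in env.find_in(c,"ramekin")[:1]: print(c,np.round(d["centre"],3),round(d["conf"],2))
    for d in env.silhouettes(c,"ramekin")[:1]:
        p,r=cv2.minEnclosingCircle(cv2.findNonZero(d["mask"].astype(np.uint8)));print(c,"mask",np.round(p,1),round(r,1),plane(c,p,.02).round(4))
s=env.read_state();print(s["t"],np.round(s["ee_pos"],4),np.round(s["ft_force"],1))
E
python3 look.py a
```

```text
side [0.428 0.168 0.03 ] 0.81
side mask [316.  301.1] 25.6 [0.4491 0.1592 0.02  ]
top [0.451 0.169 0.006] 0.86
top mask [225.7 306.8] 23.1 [0.4508 0.1647 0.02  ]
5.875 [0.4506 0.2413 0.0115] [ 0.1 -0.5 -0.2]
```

View pics/a.png

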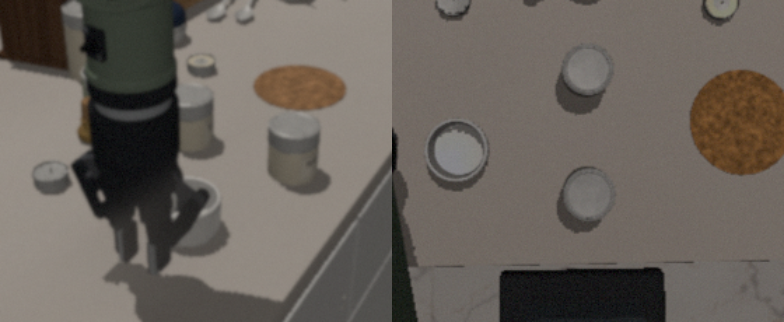

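```bash
python3 - <<'E'
from h import *
im=env.read_camera("side")[:,:,::-1][200:360,210:350]
im=cv2.convertScaleAbs(cv2.resize(im,None,fx=3.7,fy=3.7,interpolation=cv2.INTER_CUBIC),alpha=1.8,beta=25)
s=np.array(env.read_state()["ee_pos"])
for dx in(-.065,-.038,0,.038,.065):
  for z in(0,.062,.085):
    p=proj("side",[s[0]+dx,s[1],z])[0];q=tuple(int(v) for v in (p-[210,200])*3.7);cv2.circle(im,q,4,(0,0,255) if z==0 else (0,255,0) if z<.07 else (255,0,0),-1)
cv2.imwrite("pics/b.png",im)
E
```

```text
(no output)
```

View pics/b.png

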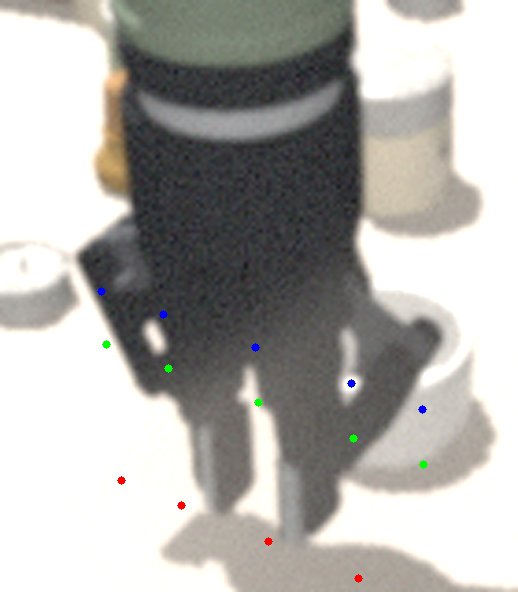

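Emit:
{"method": "carry_out", "body": {"deltas": [[0,0,-0.006,0,0,0,0.85],[0,0,0,0,0,0,0.85],[-0.01,0,0,0,0,0,0.85],[-0.01,0,0,0,0,0,0.85],[-0.005,0,0,0,0,0,0.85],[-0.005,0,0,0,0,0,0.85],[-0.005,0,0,0,0,0,0.85],[-0.005,0,0,0,0,0,0.85],[-0.005,0,0,0,0,0,0.85],[-0.005,0,0,0,0,0,0.85],[0,0,0,0,0,0,0.85]]}}

```text
t: 7.3
ee_pos: [0.4504, 0.1906, 0.0173]
eef_rot: [2.222, 2.221, -0.001]
ft_force: [0.4, -0.2, -0.6]
finger_gap: 0.074
grip_force: 0.0
```

```bash
cat > b.py <<'E'
import sys
from h import *
im=env.read_camera("side")[:,:,::-1][180:360,210:420]
im=cv2.convertScaleAbs(cv2.resize(im,None,fx=3.3,fy=3.3,interpolation=cv2.INTER_CUBIC),alpha=1.8,beta=25)
s=np.array(env.read_state()["ee_pos"])
for dx in(-.038,0,.038):
  for z in(0,.062,.085):
    p=proj("side",[s[0]+dx,s[1],z])[0];q=tuple(int(v) for v in (p-[210,180])*3.3);cv2.circle(im,q,4,(0,0,255) if z==0 else (0,255,0) if z<.07 else (255,0,0),-1)
cv2.imwrite(f"pics/{sys.argv[1]}.png",im)
E
python3 b.py c; python3 look.py c2
```

```text
side [0.427 0.158 0.027] 0.97
side mask [322.3 294.9] 24.9 [0.4487 0.1427 0.02  ]
top [0.457 0.148 0.009] 0.67
top mask [237.2 307. ] 22.5 [0.4503 0.1471 0.02  ]
7.65 [0.4504 0.1911 0.0173] [0.1 0.  1.4]
```

View pics/c.png

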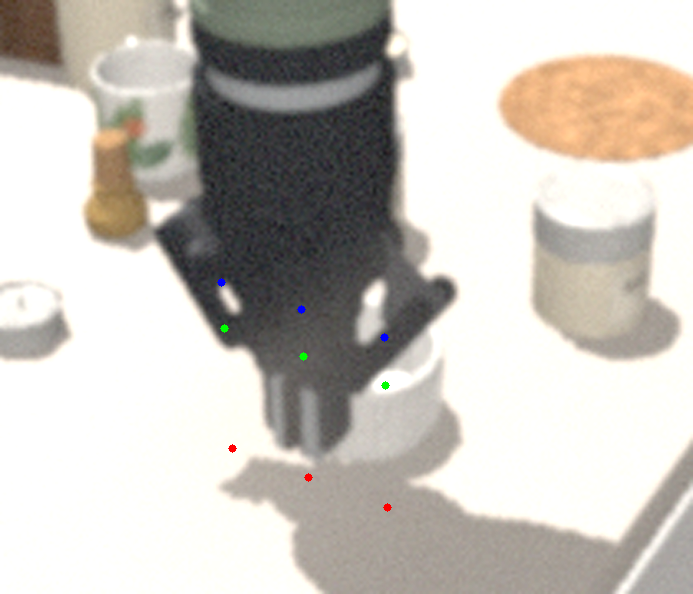

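Emit:
{"method": "carry_out", "body": {"deltas": [[0.009,-0.007,-0.003,0,0,0,0.85],[0,-0.007,0,0,0,0,0.85],[0,0,0,0,0,-7,0.85],[0,0,0,0,0,-7,0.85],[0,0,0,0,0,0,0.85],[-0.006,0,0,0,0,0,0.85],[-0.006,0,0,0,0,0,0.85],[-0.006,0,0,0,0,0,0.85],[-0.008,0,0,0,0,0,0.85],[-0.008,0,0,0,0,0,0.85],[-0.008,0,0,0,0,0,0.85],[0,0,0,0,0,0,0.85]]}}

```text
t: 9.15
ee_pos: [0.4468, 0.1585, 0.0203]
eef_rot: [1.935, 2.474, -0.0]
ft_force: [0.5, -0.8, -0.5]
finger_gap: 0.076
grip_force: 0.0
```

Emit:
{"method": "carry_out", "body": {"deltas": [[-0.008,0,0,0,0,0,0.85],[-0.008,0,0,0,0,0,0.85],[-0.008,0,0,0,0,0,0.85],[-0.008,0,0,0,0,0,0.85],[-0.006,0,0,0,0,0,0.85],[-0.006,0,0,0,0,0,0.85],[0,0,0,0,0,0,0.85]]}}

```text
t: 10.02
ee_pos: [0.4574, 0.1161, 0.0203]
eef_rot: [1.935, 2.475, -0.0]
ft_force: [-0.2, 0.8, -0.3]
finger_gap: 0.079
grip_force: 0.0
```

```bash
python3 look.py d
```

```text
side [0.44  0.086 0.025] 0.64
side mask [335.9 266.7] 23.7 [0.4673 0.0722 0.02  ]
top [0.478 0.052 0.009] 0.96
top mask [295. 292.] 19.6 [0.4723 0.058  0.02  ]
10.325 [0.4573 0.1167 0.0203] [ 0.4 -0.5 -0.8]
```

View pics/d.png

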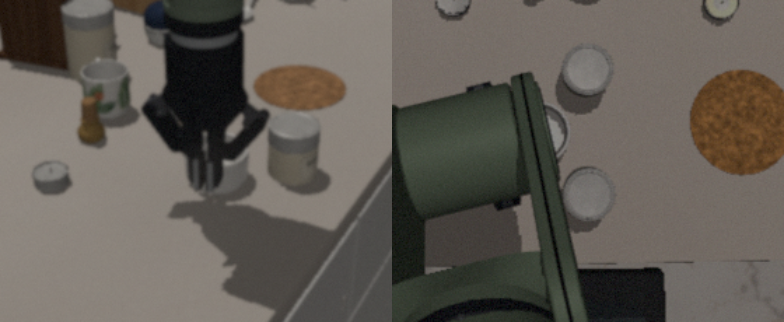

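Emit:
{"method": "carry_out", "body": {"deltas": [[0.012,0,0,0,0,0,0.85],[0,0,0,0,0,7,0.85],[0,0,0,0,0,7,0.85],[0,0.007,0,0,0,0,0.85],[0,0.007,0,0,0,0,0.85],[0,0,0,0,0,0,0.85],[-0.006,0,0,0,0,0,0.85],[0,0,0,0,0,0,0.85]]}}

```text
t: 11.32
ee_pos: [0.468, 0.1217, 0.0202]
eef_rot: [-2.222, -2.221, 0.001]
ft_force: [1.0, -0.1, 0.8]
finger_gap: 0.079
grip_force: 0.0
```

Emit:
{"method": "carry_out", "body": {"deltas": [[-0.005,0.0004,0,0,0,0,0.85],[-0.005,0,0,0,0,0,0.85],[-0.005,0,0,0,0,0,0.85],[-0.005,0,0,0,0,0,0.85],[-0.005,0,0,0,0,0,0.85],[-0.005,0,0,0,0,0,0.85],[-0.005,0,0,0,0,0,0.85],[-0.005,0,0,0,0,0,0.85],[0,0,0,0,0,0,0.85]]}}

```text
t: 12.45
ee_pos: [0.4687, 0.0818, 0.0203]
eef_rot: [2.222, 2.221, -0.001]
ft_force: [-0.7, -0.2, -0.4]
finger_gap: 0.075
grip_force: 0.0
```

```bash
python3 look.py e; python3 b.py e2
```

```text
side [0.446 0.05  0.025] 0.64
side mask [350.8 255.9] 22.1 [0.462  0.0349 0.02  ]
top mask [319.2 249.2] 18.9 [0.5383 0.0196 0.02  ]
12.75 [0.4687 0.0823 0.0203] [-0.8  0.2  0.1]
```

View pics/e2.png

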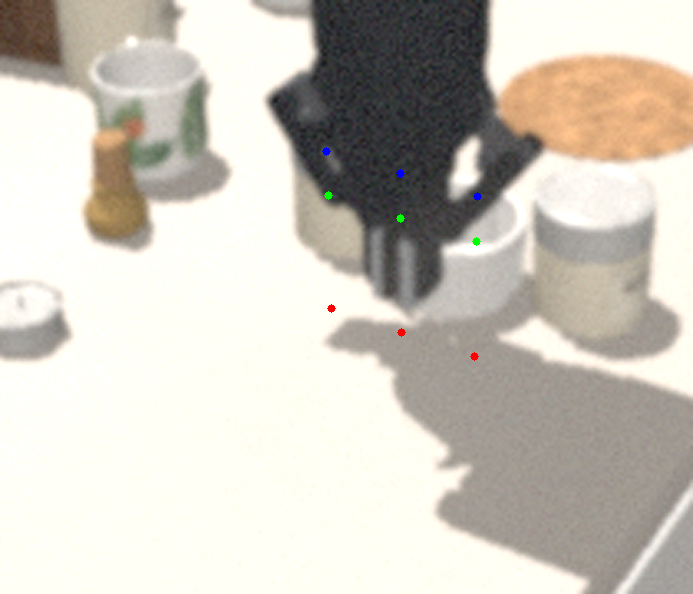

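The ramekin stays seated against the fingers at about y = 0.036, between the caddies. The knuckles ride above caddy height and there is no force, so I'll continue.

Emit:
{"method": "carry_out", "body": {"deltas": [[-0.005,0,0,0,0,0,0.85],[-0.005,0,0,0,0,0,0.85],[-0.005,0,0,0,0,0,0.85],[-0.005,0,0,0,0,0,0.85],[-0.005,0,0,0,0,0,0.85],[-0.005,0,0,0,0,0,0.85],[-0.005,0,0,0,0,0,0.85],[-0.005,0,0,0,0,0,0.85],[0,0,0,0,0,0,0.85]]}}

```text
t: 13.92
ee_pos: [0.4687, 0.0418, 0.0203]
eef_rot: [2.222, 2.221, -0.0]
ft_force: [-0.5, 0.4, 0.4]
finger_gap: 0.077
grip_force: 0.0
```

```bash
python3 look.py f
```

```text
side [0.449 0.019 0.024] 0.76
side mask [362.1 243.8] 21.8 [ 0.4633 -0.0052  0.02  ]
top [ 0.612 -0.136  0.012] 0.53
top mask [223.7 198.7] 13.0 [0.6194 0.1685 0.02  ]
14.225 [0.4687 0.0423 0.0203] [-0.1 -0.9  0.7]
```

View pics/f.png

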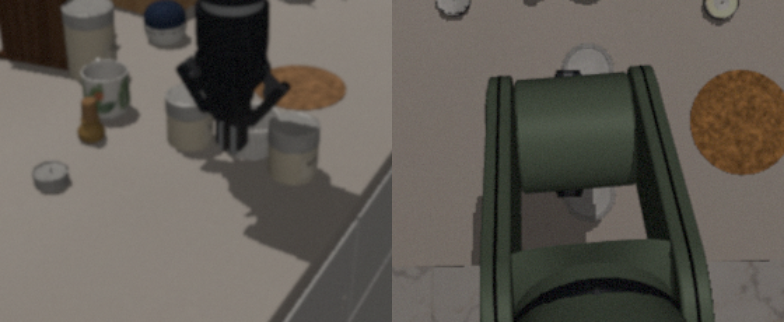

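Emit:
{"method": "carry_out", "body": {"deltas": [[-0.006,0,0,0,0,0,0.85],[-0.006,0,0,0,0,0,0.85],[-0.006,0,0,0,0,0,0.85],[-0.006,0,0,0,0,0,0.85],[-0.006,0,0,0,0,0,0.85],[-0.006,0,0,0,0,0,0.85],[-0.006,0,0,0,0,0,0.85],[-0.006,0.0004,0,0,0,0,0.85],[-0.006,0.0004,0,0,0,0,0.85],[-0.006,0.0004,0,0,0,0,0.85],[0,0,0,0,0,0,0.85]]}}

```text
t: 15.6
ee_pos: [0.47, -0.0183, 0.0203]
eef_rot: [2.222, 2.221, -0.0]
ft_force: [0.2, 0.5, 0.1]
finger_gap: 0.077
grip_force: 0.0
```

```bash
python3 look.py g
```

```text
side [ 0.45  -0.072  0.033] 0.76
side mask [379.5 227.5] 19.9 [ 0.462  -0.0653  0.02  ]
15.9 [ 0.4699 -0.0177  0.0203] [ 0.9  0.7 -0.1]
```

View pics/g.png

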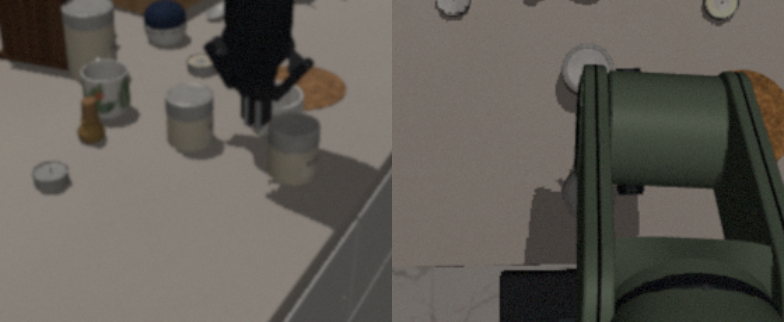

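Emit:
{"method": "carry_out", "body": {"deltas": [[-0.007,0.0005,0,0,0,0,0.85],[-0.007,0.0005,0,0,0,0,0.85],[-0.007,0.0005,0,0,0,0,0.85],[-0.007,0.0005,0,0,0,0,0.85],[-0.007,0.0005,0,0,0,0,0.85],[-0.007,0.0005,0,0,0,0,0.85],[-0.007,0.0005,0,0,0,0,0.85],[-0.007,0.0005,0,0,0,0,0.85],[-0.007,0.0005,0,0,0,0,0.85],[-0.007,0.0005,0,0,0,0,0.85],[-0.007,0.0005,0,0,0,0,0.85],[-0.007,0.0005,0,0,0,0,0.85]]}}

```text
t: 17.4
ee_pos: [0.4759, -0.1023, 0.0203]
eef_rot: [2.222, 2.221, -0.0]
ft_force: [0.2, 0.3, 0.4]
finger_gap: 0.077
grip_force: 0.4
```

Emit:
{"method": "carry_out", "body": {"deltas": [[-0.006,0,0,0,0,0,0.85],[-0.003,0,0,0,0,0,0.85],[0,0,0,0,0,0,0.85],[0.01,0,0,0,0,0,0.85],[0.02,0,0,0,0,0,0.85],[0,0,0,0,0,0,0.85],[0,0,-0.04,0,0,0,0.85],[0,0,-0.06,0,0,0,0.85],[0,0,-0.06,0,0,0,0.85],[0.06,0,-0.02,0,0,0,0.85],[0.06,0,0,0,0,0,0.85],[0,0,0,0,0,0,0.85]]}}

```text
t: 18.9
ee_pos: [0.4758, 0.0415, 0.2005]
eef_rot: [2.215, 2.227, 0.002]
ft_force: [-0.1, -0.0, -0.3]
finger_gap: 0.078
grip_force: 0.0
```

Emit:
{"method": "carry_out", "body": {"deltas": [[0.06,0,0,0,0,0,0.85],[0.06,0,0,0,0,0,0.85],[0.06,0,0,0,0,0,0.85],[0.06,0,0,0,0,0,0.85],[0,0,0,0,0,0,0.85],[0,0,0,0,0,0,0.85]]}}

```text
t: 19.65
ee_pos: [0.476, 0.2772, 0.1995]
eef_rot: [2.221, 2.221, -0.003]
ft_force: [0.1, -0.8, 0.3]
finger_gap: 0.075
grip_force: 0.0
```

```bash
python3 look.py k; python3 -c "
from h import *
env.read_camera('top')
for n in ('tealight_a','espresso_cup_4','bottle_stopper','cork_mat'): print(n,[np.round(d['centre'],3).tolist() for d in env.find_in('top',n)])"
```

```text
side [ 0.469 -0.14   0.03 ] 0.76
side mask [396.6 201.4] 20.8 [ 0.4766 -0.1642  0.02  ]
top [ 0.477 -0.156  0.009] 0.95
19.95 [0.4762 0.2773 0.2002] [-0.3 -0.7 -0.4]
tealight_a [[0.613, -0.137, 0.011], [0.624, 0.167, 0.012]]
espresso_cup_4 [[0.672, 0.007, 0.02]]
bottle_stopper [[0.636, 0.078, 0.029], [0.404, 0.02, 0.06]]
cork_mat [[0.485, -0.15, 0.006]]
```

View pics/k.png

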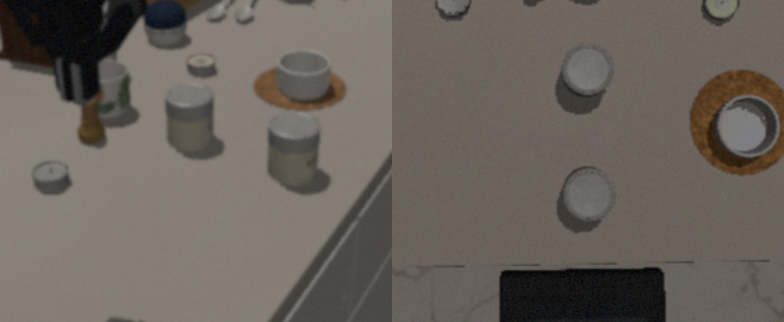

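The ramekin, with its rim at (748,126) in the crop, stands on the mat near its centre. The bystanders haven't moved and the arm is clear, so I'll hand in the job.

```bash
python3 -c "
from cell import env
print(env.job_done())"
```

```text
the job is handed in; nothing more can be done
None
```

I pushed the ramekin through the gap onto the cork mat, where it stands a few millimetres from the mat's centre by my measurements; I handed the job in at about 20 s, but it returned no verdict.

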